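# Feel along the roller bars of a fixture loading station

### The arm

A 6-joint arm with a two-finger parallel gripper is mounted at the origin on the work surface. World frame = base frame: x ahead of the robot, y to its left, z up, the work surface at z = 0. Lengths are in m, angles in rad, forces in N, time in s.
With the tool pointing down it reaches from about 0.35 to 0.775 m from the base axis. Payload 7.3 kg.
Tool frame: the origin (TCP) lies at the centre of the arm's flange, where the gripper is bolted on; the fingertips stand 178 mm ahead of it and the grasp point (between the pads) lies robot.pinch_z ahead of it (robot.pinch_z is the distance from the TCP to the grasp point, in m); x points along the fingers, z is the direction in which the jaws open and shut, and the axes are right-handed (so a half turn about x gives the same grasp; the last joint's range is limited). The gripper opens to 92 mm and grips with 3 to 60 N. Pads are 19 mm wide; open, the fingers measure 130 mm over their backs; the gripper's body (75 mm by 190 mm) begins 47 mm behind the grasp point.
Start: joints at [-1.431, 0.342, 1.524, -0, 1.275, -0.146], TCP at [0.148, -0.504, 0.405] pointing down, gripper open.
Joint ranges: [-2.53, 2.53], [-0.77, 2.02], [0.04, 2.7], [-1, 4.14], [0.28, 2.66], [-3.11, 3.11]. Speed limits (rad/s): [2.57, 2.57, 3.14, 3.14, 3.14, 3.14].

### API

Orientations are given as [roll, pitch, yaw] about the fixed x, y, z axes, in that order (R = Rz(yaw) Ry(pitch) Rx(roll)).
In Python, from cell import robot gives the robot as it stands.
- The arm moves only by the shell command python3 -m jog 'ROWS' [FORCE]. ROWS is JSON, a list of rows, each an object of numbers: "fingers": the closure, from 0 (fully open) to 1 (shut); "x", "y", "z": the shift along the tool's x, y, z in cm; "spin": the turn about the tool's x in degrees. A call has 1 to 5 rows; each row is the pose to reach, as a shift and turn from the pose commanded when the call began, along the tool's axes at that moment; what a row does not reach only later rows make up. A row lasts 1/8 s, in which the tool goes at most 62.5 mm and 10.7 degrees, less where a joint would pass 70% of its speed; a pose out of reach is approached as far as the arm can. A call with a gripper value outside its range is refused whole. The fingers move at their own pace and stop on an object; FORCE is the grip in N (left out, the last holds). Time passes only in rows, so rows that repeat a pose let the fingers close. It gives the time, the measured TCP pose, the force and the opening at its end, in the units of the state.
- robot.observe(): the state, without advancing time (a new reading comes with each control period).
- robot.read_camera(name): name is "scene" or "top" or "wrist"; returns a dict with "color" (384x512x3 uint8, red, green, blue), "mtx" (3x3 intrinsics, pixels), "view" (4x4, takes a point from world to camera coordinates); the wrist camera has in their place "T_tool_cam" (4x4, takes a point from camera to tool coordinates, whose origin is the TCP and whose axes are the tool frame's). Camera axes: x right, y down, z forward; pixel columns grow to the right and rows downward; lengths in m; the calibration is good to about 2 mm. A picture is of the moment at which its call begins: read the wrist's pose just before it. There is no depth.
- robot.hand_in(): hands the job in, once; it reports no verdict.
Trained networks look in a picture, given as the dict that the camera call returned (one of the last four; its "shot" number tells which), for a name from the list of things; names that differ only in an ending like _2 or _b are one class to them, and where a whole thing is asked for, a point or a joint stands for the part that bears it (a point fixed in the world has none). Each returns a list of dicts, best first, with "conf" (0 to 1); they miss things now and then, are a little off and sometimes report something else, mostly with a low value. They report only what shows in the picture. A call takes as long as a camera call.
- robot.look_for(target, picture): "xy" ([column, row] in pixels, amid what is visible of it).
The state is a dict: "time": time; "qpos": joint angles; "qvel": joint speeds; "joint_efforts": joint torques, N m; "tool_pos": TCP position; "tool_rot": TCP orientation; "contact_force": force on the tool from outside, world axes, zero at the start; "torque": the same for the moment, N m; "opening": finger opening in m.
Only numpy, scipy, OpenCV 4.12 (cv2) and the standard library are available. Lean on these libraries where they do the work, as an engineer would, in place of code of your own. Each camera call takes 0.05 s, during which the arm holds its last target. There are 200 camera calls.

### The job

A fixture is about to be slid onto this loading station, so check that its rollers run free: stroke a fingertip lightly along the tops of the rollers of both bars, from the open end towards the stop block, so that all twelve rollers turn towards the stop. Lift off at the end of each stroke instead of rubbing back, since every roller must be left turned that way by a good twentieth of a turn or more. Never press hard, leave the bars seated in their slots where they are (a few millimetres of slide is normal), and do not disturb the nut, tool holder, bracket or wrench.

Things in the scene. Friction and masses are not known exactly. Their poses are not given: they have to be found in the camera images.
- plate: grey slotted base plate fixed to the bench, 300 (its x) x 200 (its y) x 46 mm high; origin under its centre. A steel stop block (190 mm wide, x = 126 to 148 mm, 20 mm above the plate top, two 8 mm screw heads on it) crosses the +x end; the -x end is the open loading end. Slots at y = +60 and -60 mm hold the bars (floor 14 mm above the bench, closed at x = 125 mm); a narrow empty T-slot runs along y = 0.
- bar_left: left roller bar: dark steel channel 236 mm long (its x, pointing to the stop) x 26 wide x 31 mm high, loose in the slot at plate y = +60 mm; origin at the centre of its underside, 14 mm above the bench. Six steel rollers (24 mm diameter, 15 mm wide, axles across the bar) at its x = -80, -48, -16, 16, 48, 80 mm. It can slide a few mm along the slot, up to the slot's closed end.
- first_left (a point): top of roller 1 of the left bar, nearest the open end, when not pressed: 39 mm above the bar's underside, 8 mm above the bar's own top, 7 mm above the plate top, 53 mm above the bench. Fixed to the bar. Each roller yields downwards on a spring by up to 6 mm (about 1 N to start it, 5 N fully down).
- last_left (a point): top of roller 6 of the left bar, nearest the stop, when not pressed; 160 mm from the first along the bar, same height, 45 mm short of the stop block (a few mm more or less as the bar lies). Fixed to the bar.
- bar_right: right roller bar: dark steel channel 236 mm long (its x, pointing to the stop) x 26 wide x 31 mm high, loose in the slot at plate y = -60 mm; origin at the centre of its underside, 14 mm above the bench. Six steel rollers (24 mm diameter, 15 mm wide, axles across the bar) at its x = -80, -48, -16, 16, 48, 80 mm. It can slide a few mm along the slot, up to the slot's closed end.
- first_right (a point): top of roller 1 of the right bar, nearest the open end, when not pressed: 39 mm above the bar's underside, 8 mm above the bar's own top, 7 mm above the plate top, 53 mm above the bench. Fixed to the bar. Each roller yields downwards on a spring by up to 6 mm (about 1 N to start it, 5 N fully down).
- last_right (a point): top of roller 6 of the right bar, nearest the stop, when not pressed; 160 mm from the first along the bar, same height, 45 mm short of the stop block (a few mm more or less as the bar lies). Fixed to the bar.
- roller_left_1 (a joint): turn of roller 1 of the left bar (1 is nearest the open end, 6 nearest the stop), rad, 0 at the start; grows when the roller's top is rubbed towards the stop; turns freely with slight friction and stays where it is left.
- roller_left_2 (a joint): turn of roller 2 of the left bar (1 is nearest the open end, 6 nearest the stop), rad, 0 at the start; grows when the roller's top is rubbed towards the stop; turns freely with slight friction and stays where it is left.
- roller_left_3 (a joint): turn of roller 3 of the left bar (1 is nearest the open end, 6 nearest the stop), rad, 0 at the start; grows when the roller's top is rubbed towards the stop; turns freely with slight friction and stays where it is left.
- roller_left_4 (a joint): turn of roller 4 of the left bar (1 is nearest the open end, 6 nearest the stop), rad, 0 at the start; grows when the roller's top is rubbed towards the stop; turns freely with slight friction and stays where it is left.
- roller_left_5 (a joint): turn of roller 5 of the left bar (1 is nearest the open end, 6 nearest the stop), rad, 0 at the start; grows when the roller's top is rubbed towards the stop; turns freely with slight friction and stays where it is left.
- roller_left_6 (a joint): turn of roller 6 of the left bar (1 is nearest the open end, 6 nearest the stop), rad, 0 at the start; grows when the roller's top is rubbed towards the stop; turns freely with slight friction and stays where it is left.
- roller_right_1 (a joint): turn of roller 1 of the right bar (1 is nearest the open end, 6 nearest the stop), rad, 0 at the start; grows when the roller's top is rubbed towards the stop; turns freely with slight friction and stays where it is left.
- roller_right_2 (a joint): turn of roller 2 of the right bar (1 is nearest the open end, 6 nearest the stop), rad, 0 at the start; grows when the roller's top is rubbed towards the stop; turns freely with slight friction and stays where it is left.
- roller_right_3 (a joint): turn of roller 3 of the right bar (1 is nearest the open end, 6 nearest the stop), rad, 0 at the start; grows when the roller's top is rubbed towards the stop; turns freely with slight friction and stays where it is left.
- roller_right_4 (a joint): turn of roller 4 of the right bar (1 is nearest the open end, 6 nearest the stop), rad, 0 at the start; grows when the roller's top is rubbed towards the stop; turns freely with slight friction and stays where it is left.
- roller_right_5 (a joint): turn of roller 5 of the right bar (1 is nearest the open end, 6 nearest the stop), rad, 0 at the start; grows when the roller's top is rubbed towards the stop; turns freely with slight friction and stays where it is left.
- roller_right_6 (a joint): turn of roller 6 of the right bar (1 is nearest the open end, 6 nearest the stop), rad, 0 at the start; grows when the roller's top is rubbed towards the stop; turns freely with slight friction and stays where it is left.
- nut: loose dark steel hexagon nut with a flange, 31 mm across, 18 mm high, on the plate over the middle T-slot; origin at the centre of its underside. Leave alone.
- holder: loose steel tool holder standing taper-up on the bench beside the plate, 50 mm diameter at most, 131 mm high; origin at the centre of its underside. Leave alone.
- bracket: loose L-shaped milled aluminium bracket, 90 x 50 mm, 46 mm high, on the bench beside the plate; origin at the centre of its underside. Leave alone.
- wrench: loose flat steel wrench lying on the bench beyond the stop end; origin under its middle. Leave alone.

How it is judged:
By the outcome, as a careful person would: the job done as asked, in the order asked, and still so for the second after the job is handed in, with the robot touching nothing.
It also fails if it takes over 58 s, if anything falls off the work surface, if the arm or the gripper's body presses on something with over 40 N, if the wrist force passes 120 N, or if a joint passes its speed limit or range.

## Working session

There is one attempt and no reset: what is moved stays moved. The work goes in short steps, Python scripts to look and compute and a shell command to move; the robot and the scene stay as the last step left them, time stands still between calls to the robot, and variables do not carry over. Pictures are saved under pics/ and viewed, on a budget of 10 in all, crops included, one or two more only if the job needs it, and the job is handed in when it is done.

```bash
mkdir -p pics
python3 - <<'E'
from cell import robot
import cv2,numpy as np
s=robot.observe();print(s, robot.pinch_z)
for c in("top","scene"):
    p=robot.read_camera(c);cv2.imwrite(f"pics/{c}0.png",p["color"][:,:,::-1])
    print(c,p["mtx"].tolist(),p["view"].round(4).tolist())
    for n in("first_left","last_left","first_right","last_right","plate","nut","bar_left","bar_right"):
        print(n,[(np.round(d["xy"],1).tolist(),round(d["conf"],2)) for d in robot.look_for(n,p)[:3]])
E
```

```text
{'time': 0.0, 'qpos': array([-1.43102016e+00,  3.42724537e-01,  1.52501656e+00, -3.20799841e-05,
        1.27539431e+00, -1.45973700e-01]), 'qvel': array([-0.00220051, -0.001787  , -0.0003233 ,  0.00111699,  0.00131307,
       -0.00068566]), 'joint_efforts': array([-7.31832642e-04, -4.31250715e+01, -2.44217044e+01,  7.17785186e-02,
        5.59201394e-02, -8.23581058e-05]), 'tool_pos': array([ 0.14799685, -0.50356756,  0.40404397]), 'tool_rot': array([3.01550024, 1.56925327, 1.73046313]), 'contact_force': array([0.35406674, 0.40744653, 0.23520926]), 'torque': array([ 0.00770445, -0.04066018, -0.02856435]), 'opening': 0.09168690518067858} 0.1592
top [[388.5474116961812, 0.0, 257.53050677096286], [0.0, 388.5474116961812, 193.97943930942748], [0.0, 0.0, 1.0]] [[-0.0119, -0.9995, -0.0284, 0.0337], [-0.9961, 0.0144, -0.0871, 0.6147], [0.0874, 0.0272, -0.9958, 0.8158], [0.0, 0.0, 0.0, 1.0]]
first_left [([301.7, 216.0], 0.16)]
last_left [([251.3, 196.7], 0.7)]
first_right [([304.7, 209.7], 0.57)]
last_right [([303.3, 206.7], 0.8)]
plate [([278.8, 203.6], 0.8)]
nut []
bar_left [([251.2, 200.5], 0.81)]
bar_right [([303.9, 203.9], 0.71)]
scene [[369.85458540061757, 0.0, 252.58834915035692], [0.0, 369.85458540061757, 188.76026508016076], [0.0, 0.0, 1.0]] [[0.8448, 0.5348, 0.0189, -0.5231], [0.4002, -0.6078, -0.6858, -0.1819], [-0.3553, 0.5869, -0.7275, 0.9748], [0.0, 0.0, 0.0, 1.0]]
first_left [([277.7, 202.6], 0.72)]
last_left [([263.5, 191.9], 0.69), ([210.8, 184.9], 0.22)]
first_right [([220.5, 230.6], 0.83)]
last_right [([217.4, 226.0], 0.58)]
plate [([243.2, 223.4], 0.89)]
nut [([214.0, 185.2], 0.53)]
bar_left [([265.5, 197.5], 0.79), ([242.4, 222.8], 0.74), ([219.6, 229.7], 0.52)]
bar_right [([216.4, 227.3], 0.93)]
```

Run:
```python
import cv2
for c in("top","scene"):
    i=cv2.imread(f"pics/{c}0.png")
    r=i[100:310,160:400] if c=="top" else i[100:320,110:350]
    cv2.imwrite(f"pics/{c}0c.png",cv2.resize(r,None,fx=2.7 if c=="scene" else 2.85,fy=2.7 if c=="scene" else 2.85,interpolation=cv2.INTER_CUBIC))
```

```text
(no output)
```

View pics/top0c.png

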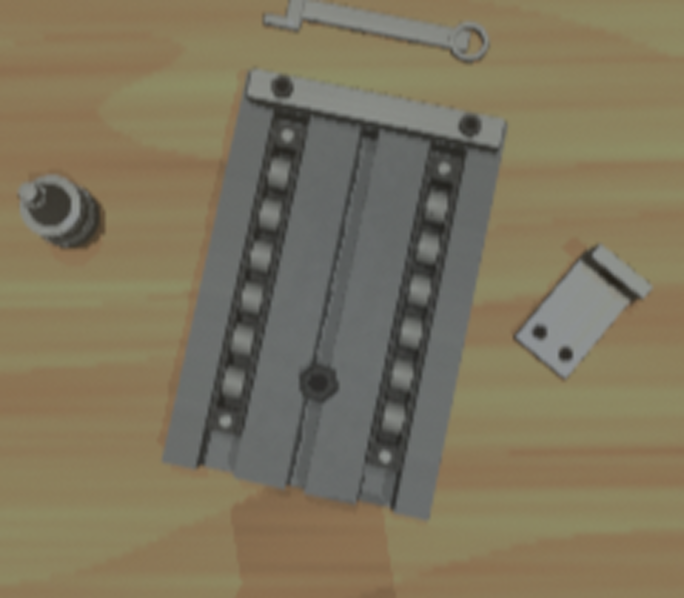

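View pics/scene0c.png

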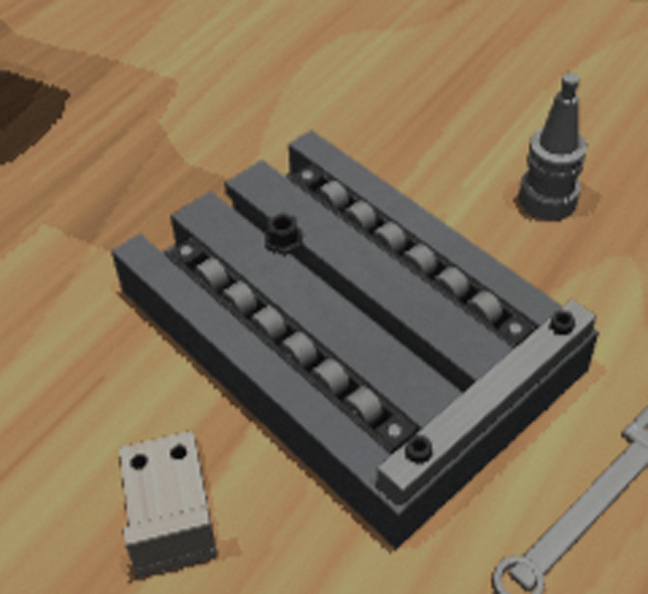

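Both views show the plate, with its stop end away from the robot. In the top crop the left bar's rollers run from (232,382) to (279,172) and the right bar's from (394,418) to (437,205). The nut is at (318,382), the holder is to the left and the bracket to the right. Next I fit the plate pose and the bar slides from both views.

```bash
cat > fit.py <<'E'
from cell import robot
import numpy as np
from scipy.optimize import least_squares
T=lambda a:np.array(a)/2.85+[160,100]
S=lambda a:np.array(a)/2.7+[110,100]
cams={c:robot.read_camera(c) for c in("top","scene")}
def proj(c,P):
    v=cams[c]["view"];q=v[:3,:3]@P+v[:3,3];m=cams[c]["mtx"]@q;return m[:2]/m[2]
obs=[]
L=[(232,382),(241,340),(251,297),(260,255),(270,213),(279,172)]
R=[(394,418),(402,376),(411,332),(419,290),(428,247),(437,205)]
for i in range(6):
    obs+=[("top",T(L[i]),"L",-.08+.032*i,.0515),("top",T(R[i]),"R",-.08+.032*i,.0515)]
for c,f,pts in(("top",T,[(225,420),(287,134),(385,456),(443,168)]),("scene",S,[(308,174),(515,328),(186,251),(394,430)])):
    for (b,s),p in zip((("L",-1),("L",1),("R",-1),("R",1)),pts): obs.append((c,f(p),b,("u",s),.0455))
obs+=[("top",T((165,460)),"P",(-.15,.1),.046),("top",T((430,518)),"P",(-.15,-.1),.046),
 ("scene",S((311,132)),"P",(-.15,.1),.046),("scene",S((115,250)),"P",(-.15,-.1),.046)]
for c,f,pts in(("top",T,[(283,87),(470,125)]),("scene",S,[(563,320),(418,447)])):
    for s,p in zip((1,-1),pts): obs.append((c,f(p),"W",s,.071))
def pt(p,k,a,z):
    x,y,t,sl,sr,u,w=p
    if k in"LR": q=((a[1]*u if isinstance(a,tuple) else a)+(sl if k=="L" else sr),.06 if k=="L" else -.06)
    elif k=="P": q=a
    else: q=(.137,a*w)
    c,s=np.cos(t),np.sin(t);return np.array([x+c*q[0]-s*q[1],y+s*q[0]+c*q[1],z])
res=lambda p:np.concatenate([proj(c,pt(p,k,a,z))-o for c,o,k,a,z in obs])
r=least_squares(res,[.55,0,-.2,0,0,.107,.07],x_scale=.01,loss="soft_l1")
if __name__=="__main__":
    print(r.x.round(4),np.degrees(r.x[2]))
    for o,e in zip(obs,r.fun.reshape(-1,2)):print(o[0],o[2],o[3],e.round(1))
    for k in"LR":
        for a in(-.08,.08):print(k,a,pt(r.x,k,a,.053).round(4))
E
python3 fit.py
python3 - <<'E'
from cell import robot
from scipy.spatial.transform import Rotation as R
s=robot.observe();print(s['tool_pos'],R.from_euler('xyz',s['tool_rot']).as_matrix().round(3))
E
```

```text
[ 0.5967 -0.0176 -0.2222 -0.0025 -0.0034  0.109   0.0699] -12.732174556819558
top L -0.08 [ 0.3 -0. ]
top R -0.08 [-0.3 -0.1]
top L -0.048 [ 0.3 -0.3]
top R -0.048 [-0.  -0.5]
top L -0.016 [ 0.  -0.1]
top R -0.016 [-0.1 -0.1]
top L 0.016 [ 0.1 -0.2]
top R 0.016 [ 0.1 -0.3]
top L 0.048 [-0.3 -0.2]
top R 0.048 [-0.  -0.1]
top L 0.08 [-0.3 -0.4]
top R 0.08 [-0.2 -0.1]
top L ('u', -1) [-0.   0.1]
top L ('u', 1) [-0.2  0.3]
top R ('u', -1) [-0.1  0.1]
top R ('u', 1) [0.1 0. ]
scene L ('u', -1) [-0.9  0.1]
scene L ('u', 1) [-0.5  0. ]
scene R ('u', -1) [-0.6 -0.4]
scene R ('u', 1) [-0.7  0. ]
top P (-0.15, 0.1) [-1.5  0.2]
top P (-0.15, -0.1) [-0.6  0.4]
scene P (-0.15, 0.1) [-0.2 -1.1]
scene P (-0.15, -0.1) [-2.   0.1]
top W 1 [-0.6 -0.8]
top W -1 [-0.2 -0.7]
scene W 1 [-0.2  0.8]
scene W -1 [0.2 0.7]
L -0.08 [0.5295 0.0591 0.053 ]
L 0.08 [0.6855 0.0239 0.053 ]
R -0.08 [ 0.5022 -0.0577  0.053 ]
R 0.08 [ 0.6582 -0.093   0.053 ]
[ 0.14803985 -0.50369076  0.4047581 ] [[-0.     0.959  0.282]
 [-0.     0.282 -0.959]
 [-1.    -0.     0.   ]]
```

The fit is good to about 1–2 mm: yaw -12.7°, with slides of -2.5 and -3.4 mm. My plan is to close the fingers, put the jaw axis along the stroke, and press about 3 mm deep (TCP z about 0.228). First I move towards the right bar.

```bash
python3 -m jog '[{"fingers":1,"y":4.8,"z":-3.7,"spin":-10},{"fingers":1,"y":9.6,"z":-7.4,"spin":-20},{"fingers":1,"y":14.4,"z":-11.1,"spin":-30},{"fingers":1,"y":19.2,"z":-14.8,"spin":-40},{"fingers":1,"y":24,"z":-18.5,"spin":-50}]' 10
cat > go.py <<'E'
# print tool-axis shift (cm) and spin to reach bar k, bar-x a (m), TCP height z
import sys,numpy as np
from scipy.spatial.transform import Rotation as R
from cell import robot
s=robot.observe();M=R.from_euler('xyz',s['tool_rot']).as_matrix()
t=np.radians(-12.73);d=np.array([np.cos(t),np.sin(t),0]);n=np.array([-d[1],d[0],0])
f={"L":[.5295,.0591,0],"R":[.5022,-.0577,0]}
print("t",s['time'],"pos",s['tool_pos'].round(4),"F",s['contact_force'].round(2),"open",round(s['opening'],4))
for k in f:
    e=s['tool_pos']-f[k];print(k,"now bar x %.1f y %.1f mm"%(1e3*(e@d)-80,1e3*(e@n)))
k,a,z=sys.argv[1],float(sys.argv[2]),float(sys.argv[3])
g=np.array(f[k])+d*(a+.08);g[2]=z
print("shift cm",(M.T@(g-s['tool_pos'])*100).round(2),"dir in tool",(M.T@d).round(3),
 "spin",round(np.degrees(np.arctan2(M[:,2]@-n,M[:,2]@d)),2),"down",M[:,0].round(3))
E
python3 go.py R -.11 .30
```

```text
t 1.0 pos [ 0.148  -0.5037  0.4048] F [-0.66  0.68  0.63] open 0.0918
L now bar x -328.1 y -633.0 mm
R now bar x -327.2 y -513.1 mm
shift cm [ 10.47  43.93 -34.27] dir in tool [0.    0.874 0.486] spin 60.89 down [-0. -0. -1.]$[0]: bad value
```

```bash
sed -i 's/round(np.degrees(np.arctan2/round(-np.degrees(np.arctan2/' go.py; python3 -m jog --help; python3 -m jog '[{"fingers":1.0,"x":0,"y":4.8,"z":-3.7,"spin":-10},{"fingers":1.0,"x":0,"y":9.6,"z":-7.4,"spin":-20},{"fingers":1.0,"x":0,"y":14.4,"z":-11.1,"spin":-30},{"fingers":1.0,"x":0,"y":19.2,"z":-14.8,"spin":-40},{"fingers":1.0,"x":0,"y":24,"z":-18.5,"spin":-50}]' 10; python3 go.py R -.11 .30
```

```text
time: 1.62
tool_pos: [0.3269, -0.2569, 0.405]
tool_rot: [-0.412, 1.57, -0.819]
contact_force: [0.6, -0.2, -0.3]
opening: 0.0464
t 1.625 pos [ 0.3269 -0.2569  0.405 ] F [ 0.61 -0.22 -0.26] open 0.0464
L now bar x -208.0 y -352.9 mm
R now bar x -207.1 y -232.9 mm
shift cm [10.49 24.68  5.25] dir in tool [0.001 0.184 0.983] spin -10.6 down [ 0.001 -0.001 -1.   ]invalid input: not JSON, or not a number
```

```bash
python3 -m jog '[{"fingers":1.0,"x":1,"y":4.9,"z":1.1,"spin":-5},{"fingers":1.0,"x":3,"y":9.8,"z":2.1,"spin":-10.6},{"fingers":1.0,"x":5.5,"y":14.7,"z":3.2,"spin":-10.6},{"fingers":1.0,"x":8,"y":19.6,"z":4.2,"spin":-10.6},{"fingers":1.0,"x":10.5,"y":24.7,"z":5.25,"spin":-10.6}]' 10; python3 -m jog '[{"fingers":1.0,"x":0,"y":0,"z":0,"spin":0},{"fingers":1.0,"x":0,"y":0,"z":0,"spin":0}]' 10; python3 go.py R -.11 .245
python3 - <<'E'
from cell import robot
import cv2,numpy as np
a=[]
for c,(u,v) in(("wrist",(0,0)),("scene",(110,80))):
    p=robot.read_camera(c);i=p["color"][:,:,::-1]
    a.append(i[:,:] if c=="wrist" else cv2.resize(i[v:v+192,u:u+256],None,fx=2,fy=2))
    if c=="wrist":print(p["mtx"].round(1).tolist(),p["T_tool_cam"].round(3).tolist())
    if c=="scene": cv2.imwrite("pics/s1.png",a[-1])
    else: cv2.imwrite("pics/w1.png",a[-1])
cv2.imwrite("pics/m1.png",cv2.resize(np.hstack(a),(800,300),interpolation=cv2.INTER_AREA))
E
```

```text
time: 2.25
tool_pos: [0.4741, -0.0519, 0.2992]
tool_rot: [-0.238, 1.57, -0.466]
contact_force: [0.6, -0.5, 0.1]
opening: 0.001
time: 2.5
tool_pos: [0.4732, -0.0534, 0.2998]
tool_rot: [-1.812, 1.57, -2.039]
contact_force: [-0.4, -0.2, -0.8]
opening: 0.0003
t 2.5 pos [ 0.4732 -0.0534  0.2998] F [-0.41 -0.22 -0.79] open 0.0003
L now bar x -110.1 y -122.1 mm
R now bar x -109.2 y -2.2 mm
shift cm [ 5.48  0.22 -0.08] dir in tool [-0.     0.004  1.   ] spin -0.25 down [-0. -0. -1.]
[[301.3, 0.0, 256.7], [0.0, 301.3, 194.1], [0.0, 0.0, 1.0]] [[0.0, -0.283, 0.959, 0.02], [-0.0, -0.959, -0.283, 0.076], [1.0, -0.0, -0.0, -0.002], [0.0, 0.0, 0.0, 1.0]]
```

View pics/m1.png

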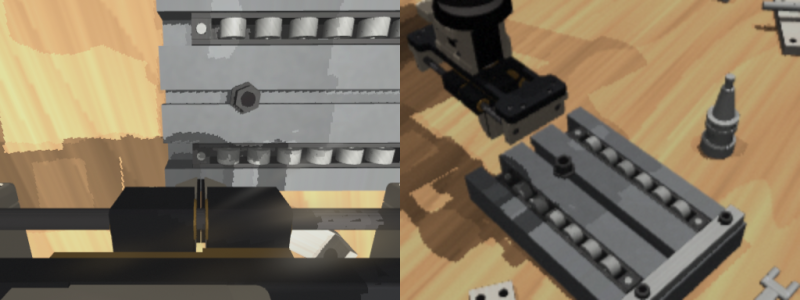

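Run:
```python
import fit,numpy as np
from scipy.spatial.transform import Rotation as R
from cell import robot
s=robot.observe();p=robot.read_camera("wrist");T=p["T_tool_cam"]
M=R.from_euler('xyz',s['tool_rot']).as_matrix()
for n,k,a,z in(("pinL","L",-.109,.0455),("pinR","R",-.109,.0455),("L1","L",-.08,.053),("L5","L",.048,.053),("R5","R",.048,.053)):
    q=M.T@(fit.pt(fit.r.x,k,a,z)-s['tool_pos']);q=T[:3,:3].T@(q-T[:3,3]);m=p["mtx"]@q;print(n,(m[:2]/m[2]).round(1),"depth",q[2].round(3))
import cv2
i=p["color"][:,:,::-1];cv2.imwrite("pics/w2.png",cv2.resize(i[140:340,200:400],None,fx=3,fy=3,interpolation=cv2.INTER_CUBIC))
```

```text
pinL [259.   35.5] depth 0.212
pinR [258.7 198.4] depth 0.246
L1 [301.7  32.8] depth 0.205
L5 [490.2  31.3] depth 0.205
R5 [456.9 199.7] depth 0.239
```

View pics/w2.png

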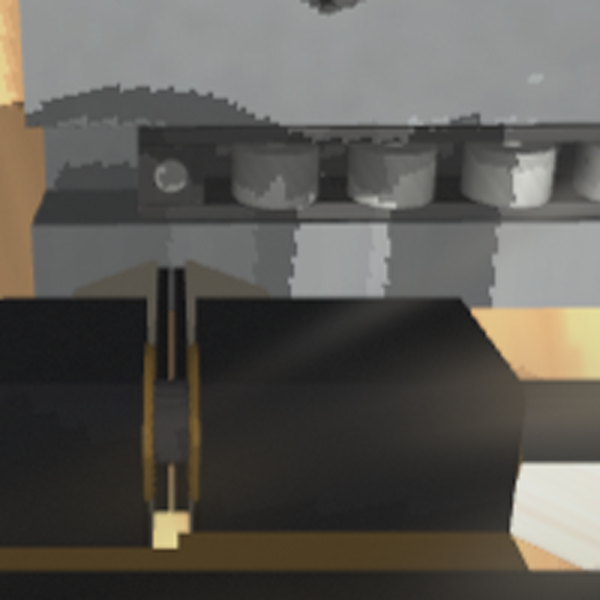

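Fit and wrist view agree within about 2 px (the right pin shows at 257,199). Next I lower to just above roller level.

```bash
python3 -m jog '[{"fingers":1.0,"x":3,"y":0.2,"z":0.4,"spin":0},{"fingers":1.0,"x":5,"y":0.2,"z":0.7,"spin":0},{"fingers":1.0,"x":6.3,"y":0.2,"z":0.7,"spin":0},{"fingers":1.0,"x":6.3,"y":0.2,"z":0.7,"spin":0},{"fingers":1.0,"x":6.3,"y":0.2,"z":0.7,"spin":0}]' 10; for i in 1 2 3; do python3 go.py R -.092 .2285|sed -n '1p;3,4p'; python3 -c "
from cell import robot;robot.read_camera('top')"; done
```

```text
time: 3.38
tool_pos: [0.4807, -0.0531, 0.2374]
tool_rot: [-0.107, 1.57, -0.335]
contact_force: [-1.1, 0.3, -0.5]
opening: 0.0005
t 3.375 pos [ 0.4807 -0.0531  0.2374] F [-1.06  0.33 -0.46] open 0.0005
R now bar x -102.0 y -0.3 mm
shift cm [0.89 0.03 1.  ] dir in tool [0.001 0.005 1.   ] spin -0.31 down [ 0.001 -0.    -1.   ]
t 3.425 pos [ 0.4807 -0.0531  0.2375] F [-0.4   0.38  0.11] open 0.0007
R now bar x -102.0 y -0.2 mm
shift cm [0.9  0.03 1.  ] dir in tool [0.002 0.005 1.   ] spin -0.31 down [ 0.001 -0.    -1.   ]
t 3.475 pos [ 0.4807 -0.053   0.2375] F [-0.98  0.37  0.57] open 0.0005
R now bar x -102.0 y -0.2 mm
shift cm [0.9  0.02 1.  ] dir in tool [0.002 0.005 1.   ] spin -0.3 down [ 0.002 -0.001 -1.   ]
```

```bash
python3 -m jog '[{"fingers":1.0,"x":0.5,"y":0,"z":0.8,"spin":0},{"fingers":1.0,"x":0.9,"y":0,"z":1.6,"spin":0},{"fingers":1.0,"x":0.9,"y":0,"z":2.6,"spin":0},{"fingers":1.0,"x":0.9,"y":0,"z":3.6,"spin":0},{"fingers":1.0,"x":0.9,"y":0,"z":4.6,"spin":0}]' 10;python3 go.py R .09 .2285
```

```text
time: 4.15
tool_pos: [0.5259, -0.0634, 0.2276]
tool_rot: [-3.009, 1.57, 3.047]
contact_force: [-1.6, 0.6, 2.9]
opening: 0.0001
t 4.15 pos [ 0.5259 -0.0634  0.2276] F [-1.61  0.56  2.91] open 0.0001
L now bar x -56.5 y -120.3 mm
R now bar x -55.6 y -0.4 mm
shift cm [-0.1   0.11 14.56] dir in tool [-0.001  0.005  1.   ] spin -0.29 down [-0.001  0.    -1.   ]
```

```bash
python3 -m jog '[{"fingers":1.0,"x":0,"y":0,"z":1.2,"spin":0},{"fingers":1.0,"x":0,"y":0,"z":2.4,"spin":0},{"fingers":1.0,"x":0,"y":0,"z":3.6,"spin":0},{"fingers":1.0,"x":0,"y":0.05,"z":4.8,"spin":0},{"fingers":1.0,"x":0,"y":0.05,"z":6,"spin":0}]' 10;python3 go.py R .09 .2285
```

```text
time: 4.78
tool_pos: [0.5847, -0.0765, 0.2276]
tool_rot: [-2.794, 1.571, -3.022]
contact_force: [-2.5, 1.3, 0.3]
opening: 0.0006
t 4.775 pos [ 0.5847 -0.0765  0.2276] F [-2.45  1.33  0.27] open 0.0006
L now bar x 3.7 y -120.1 mm
R now bar x 4.6 y -0.2 mm
shift cm [-0.09  0.06  8.54] dir in tool [-0.     0.005  1.   ] spin -0.3 down [-0. -0. -1.]
```

```bash
python3 -m jog '[{"fingers":1.0,"x":0,"y":0,"z":1.2,"spin":0},{"fingers":1.0,"x":0,"y":0,"z":2.4,"spin":0},{"fingers":1.0,"x":0,"y":0,"z":3.6,"spin":0},{"fingers":1.0,"x":0,"y":0.05,"z":4.8,"spin":0},{"fingers":1.0,"x":0,"y":0.05,"z":6,"spin":0}]' 10;python3 go.py R .09 .2285
```

```text
time: 5.4
tool_pos: [0.6433, -0.0896, 0.2276]
tool_rot: [-0.438, 1.57, -0.666]
contact_force: [-0.4, 0.8, -0.6]
opening: 0.0003
t 5.4 pos [ 0.6433 -0.0896  0.2276] F [-0.38  0.85 -0.63] open 0.0003
L now bar x 63.7 y -120.0 mm
R now bar x 64.6 y -0.0 mm
shift cm [-0.08  0.02  2.54] dir in tool [0.    0.005 1.   ] spin -0.3 down [ 0. -0. -1.]
```

```bash
python3 -m jog '[{"fingers":1.0,"x":0,"y":0,"z":1.1,"spin":0},{"fingers":1.0,"x":0,"y":0,"z":2.2,"spin":0},{"fingers":1.0,"x":-0.1,"y":0,"z":3.0,"spin":0},{"fingers":1.0,"x":-0.8,"y":0,"z":3.4,"spin":0},{"fingers":1.0,"x":-4,"y":0,"z":3.4,"spin":0}]' 10;python3 go.py L -.102 .2375
python3 - <<'E'
from cell import robot
import cv2,numpy as np
a=[]
p=robot.read_camera("top")["color"][:,:,::-1];a.append(cv2.resize(p[100:310,160:400],(400,350)))
p=robot.read_camera("scene")["color"][:,:,::-1];a.append(cv2.resize(p[100:310,110:350],(400,350)))
cv2.imwrite("pics/m3.png",np.hstack(a))
E
```

```text
time: 6.02
tool_pos: [0.6752, -0.097, 0.2659]
tool_rot: [-3.139, 1.566, 2.917]
contact_force: [0.3, -0.5, -0.3]
opening: 0.0003
t 6.025 pos [ 0.6752 -0.097   0.2659] F [ 0.29 -0.5  -0.25] open 0.0003
L now bar x 96.5 y -120.1 mm
R now bar x 97.4 y -0.2 mm
shift cm [  2.94  11.91 -19.89] dir in tool [-0.005  0.005  1.   ] spin -0.29 down [-0.005  0.001 -1.   ]
```

View pics/m3.png

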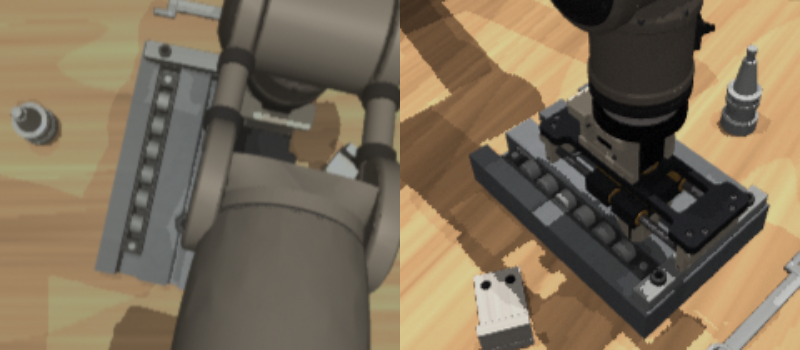

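```bash
python3 -m jog '[{"fingers":1.0,"x":-3,"y":2,"z":-3.5,"spin":0},{"fingers":1.0,"x":-3.5,"y":5,"z":-8.5,"spin":0},{"fingers":1.0,"x":-3.5,"y":8,"z":-13.5,"spin":0},{"fingers":1.0,"x":-2,"y":11,"z":-18.5,"spin":0},{"fingers":1.0,"x":-0.5,"y":11.9,"z":-19.9,"spin":0}]' 10;python3 -m jog '[{"fingers":1.0,"x":0,"y":0,"z":0,"spin":0},{"fingers":1.0,"x":0,"y":0,"z":0,"spin":0}]' 10;python3 go.py L -.102 .2375
python3 - <<'E'
from cell import robot
import cv2,numpy as np
a=[]
w=robot.read_camera("wrist")["color"][:,:,::-1];a.append(cv2.resize(w[190:330,180:340],(400,350)))
p=robot.read_camera("scene")["color"][:,:,::-1];a.append(cv2.resize(p[100:310,110:350],(400,350)))
cv2.imwrite("pics/m4.png",np.hstack(a))
E
```

```text
time: 6.75
tool_pos: [0.5058, 0.0658, 0.2725]
tool_rot: [-3.062, 1.569, 2.996]
contact_force: [-0.1, -0.0, 0.4]
opening: 0.0006
time: 7.0
tool_pos: [0.5094, 0.0633, 0.2732]
tool_rot: [0.038, 1.569, -0.19]
contact_force: [0.5, -0.8, 0.5]
opening: 0.0003
t 7.0 pos [0.5094 0.0633 0.2732] F [ 0.54 -0.76  0.5 ] open 0.0003
L now bar x -100.5 y -0.4 mm
R now bar x -99.6 y 119.6 mm
shift cm [ 3.57  0.03 -0.16] dir in tool [0.002 0.005 1.   ] spin -0.31 down [ 0.002 -0.    -1.   ]
```

View pics/m4.png

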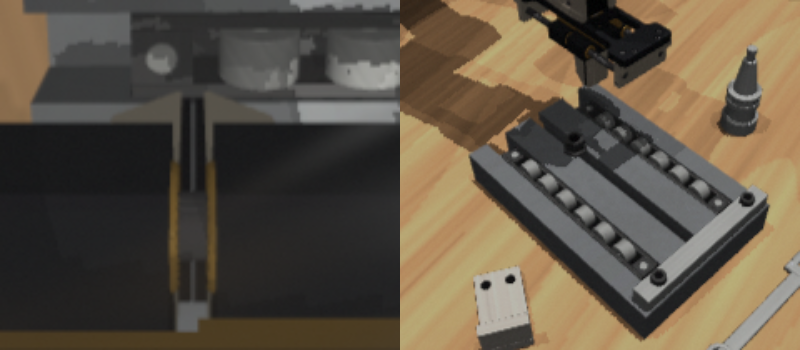

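The right bar, nut and bracket have not moved (right pin still at 179,193 in the scene image). Now the left bar.

```bash
python3 -m jog '[{"fingers":1.0,"x":2,"y":0,"z":-0.1,"spin":0},{"fingers":1.0,"x":3.5,"y":0.05,"z":-0.15,"spin":0},{"fingers":1.0,"x":3.5,"y":0.05,"z":-0.15,"spin":0},{"fingers":1.0,"x":3.5,"y":0.05,"z":-0.15,"spin":0}]' 10;python3 go.py L -.09 .2275
```

```text
time: 7.6
tool_pos: [0.5075, 0.0644, 0.238]
tool_rot: [0.041, 1.57, -0.187]
contact_force: [1.0, -0.7, 1.0]
opening: 0.0003
t 7.6 pos [0.5075 0.0644 0.238 ] F [ 1.01 -0.72  1.02] open 0.0003
L now bar x -102.6 y 0.3 mm
R now bar x -101.7 y 120.3 mm
shift cm [ 1.05 -0.03  1.26] dir in tool [0.001 0.005 1.   ] spin -0.31 down [ 0.001 -0.    -1.   ]
```

```bash
python3 -m jog '[{"fingers":1.0,"x":0.5,"y":0,"z":0.8,"spin":0},{"fingers":1.0,"x":1.0,"y":0,"z":1.6,"spin":0},{"fingers":1.0,"x":1.0,"y":0,"z":2.6,"spin":0},{"fingers":1.0,"x":1.0,"y":0,"z":3.6,"spin":0},{"fingers":1.0,"x":1.0,"y":0,"z":4.6,"spin":0}]' 10;python3 go.py L .09 .2275
```

```text
time: 8.22
tool_pos: [0.5526, 0.054, 0.2276]
tool_rot: [-2.793, 1.57, -3.02]
contact_force: [-1.1, 0.8, 2.1]
opening: 0.0004
t 8.225 pos [0.5526 0.054  0.2276] F [-1.14  0.83  2.11] open 0.0004
L now bar x -56.3 y 0.1 mm
R now bar x -55.4 y 120.1 mm
shift cm [ 0.    0.06 14.63] dir in tool [-0.     0.005  1.   ] spin -0.3 down [-0.001 -0.    -1.   ]
```

```bash
python3 -m jog '[{"fingers":1.0,"x":0,"y":0,"z":1.2,"spin":0},{"fingers":1.0,"x":0,"y":0,"z":2.4,"spin":0},{"fingers":1.0,"x":0,"y":0,"z":3.6,"spin":0},{"fingers":1.0,"x":0,"y":0.05,"z":4.8,"spin":0},{"fingers":1.0,"x":0,"y":0.05,"z":6,"spin":0}]' 10;python3 go.py L .09 .2275
```

```text
time: 8.85
tool_pos: [0.6114, 0.041, 0.2276]
tool_rot: [-0.073, 1.571, -0.3]
contact_force: [-0.8, -0.4, 1.7]
opening: 0.0003
t 8.85 pos [0.6114 0.041  0.2276] F [-0.83 -0.42  1.74] open 0.0003
L now bar x 3.9 y 0.4 mm
R now bar x 4.8 y 120.3 mm
shift cm [0.01 0.01 8.61] dir in tool [0.    0.005 1.   ] spin -0.3 down [ 0. -0. -1.]
```

```bash
python3 -m jog '[{"fingers":1.0,"x":0,"y":0,"z":1.2,"spin":0},{"fingers":1.0,"x":0,"y":0,"z":2.4,"spin":0},{"fingers":1.0,"x":0,"y":0,"z":3.6,"spin":0},{"fingers":1.0,"x":0,"y":0.05,"z":4.8,"spin":0},{"fingers":1.0,"x":0,"y":0.05,"z":6,"spin":0}]' 10;python3 go.py L .09 .2275
```

```text
time: 9.48
tool_pos: [0.6699, 0.0279, 0.2277]
tool_rot: [-0.386, 1.57, -0.613]
contact_force: [-0.0, 0.7, -0.3]
opening: 0.0006
t 9.475 pos [0.6699 0.0279 0.2277] F [-0.04  0.68 -0.28] open 0.0006
L now bar x 63.9 y 0.5 mm
R now bar x 64.8 y 120.4 mm
shift cm [ 0.02 -0.03  2.61] dir in tool [0.    0.005 1.   ] spin -0.3 down [ 0. -0. -1.]
```

```bash
python3 -m jog '[{"fingers":1.0,"x":0,"y":0,"z":1.1,"spin":0},{"fingers":1.0,"x":0,"y":0,"z":2.2,"spin":0},{"fingers":1.0,"x":-0.1,"y":0,"z":3.0,"spin":0},{"fingers":1.0,"x":-0.8,"y":0,"z":3.4,"spin":0},{"fingers":1.0,"x":-5,"y":0,"z":3.4,"spin":0}]' 10;python3 -m jog '[{"fingers":1.0,"x":-4,"y":0,"z":-4,"spin":0},{"fingers":1.0,"x":-8,"y":0,"z":-8.5,"spin":0},{"fingers":1.0,"x":-9,"y":0,"z":-14,"spin":0},{"fingers":1.0,"x":-9,"y":0,"z":-20,"spin":0},{"fingers":1.0,"x":-9,"y":0,"z":-24,"spin":0}]' 10
python3 -m jog '[{"fingers":1.0,"x":0,"y":0,"z":0,"spin":0},{"fingers":1.0,"x":0,"y":0,"z":0,"spin":0}]' 10
python3 - <<'E'
from cell import robot
import cv2,numpy as np
a=[]
p=robot.read_camera("top")["color"][:,:,::-1];a.append(cv2.resize(p[100:310,160:400],(400,350)))
p=robot.read_camera("scene")["color"][:,:,::-1];a.append(cv2.resize(p[100:310,110:350],(400,350)))
cv2.imwrite("pics/m5.png",np.hstack(a))
E
```

```text
time: 10.1
tool_pos: [0.7016, 0.0204, 0.2748]
tool_rot: [-2.979, 1.563, 3.077]
contact_force: [0.4, 0.4, -0.1]
opening: 0.0003
time: 10.72
tool_pos: [0.4658, 0.0751, 0.3684]
tool_rot: [0.656, 1.571, 0.429]
contact_force: [-0.2, -0.0, 0.2]
opening: 0.0007
time: 10.98
tool_pos: [0.469, 0.0745, 0.3684]
tool_rot: [0.134, 1.569, -0.094]
contact_force: [0.5, -0.4, 0.1]
opening: 0.0007
```

View pics/m5.png

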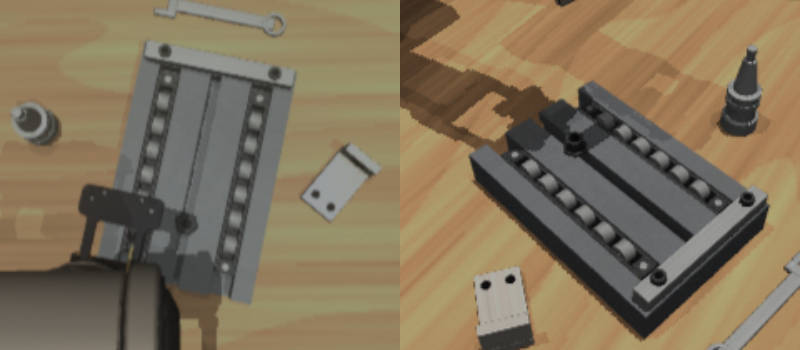

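```bash
python3 -c "
from cell import robot
s=robot.observe();print(s['time'],s['contact_force'],s['qvel'].round(3));print(robot.hand_in())"
```

```text
11.075 [ 0.05821923 -0.65106715  0.52710574] [-0.003  0.007  0.003  0.001  0.     0.002]
the job is handed in; nothing more can be done
None
```

I stroked both bars once each with the closed fingertips, right bar first, from the open end to just past roller 6. Each stroke pressed about 3.4 mm below the roller tops. I lifted off while still moving towards the stop, then retreated to the open end clear of everything. The job was handed in at 11.1 s.

- **Force:** the highest force read at the end of a move was about 3 N, and it read about zero between rollers. These are spot readings, so peaks between them were not seen.
- **Positions:** in the last pictures the nut, holder, bracket, wrench and both bars looked unmoved. The bar pins I compared with the start agreed to within about 1 pixel.
- **Not verified:** roller turn cannot be seen in the pictures. I infer it from the press depth and stroke length, which should give each roller well over the twentieth of a turn asked.

No checks failed or disagreed. One move command was refused for a format error before anything moved.

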